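# Pass a rack of freshly painted panels under the spring gate of a drying chute

## Task

Press down the long treadle of the drying chute's spring gate with one fingertip to hold the gate open and, while it is held, push the rack of freshly painted panels along the chute with the other finger against its push board, until all the panels are past the gate and the push board is still on the entry side. Then take the hand away so that the gate drops shut between the panels and the push board. The gate must never touch the rack; only push the rack, never lift it, and leave the tin, nest box, jar and brush where they are.

Things in the scene. Friction and masses are not known exactly. Their poses are not given: they have to be found in the camera images.
- chute: Fixed wooden chute. Origin on the table, on its centre line, straight below the gate. +x = way the rack must travel, +y = treadle side. Floor 6 mm thick, x = -320 to +240 mm, ends open; inner width 84 mm; side walls 8 mm thick (|y| 42 to 50 mm), tops at z = 30 mm. Two hinge posts, 12 mm wide, 48 mm high, outside the +y wall at y = 62, x = -308 and +22 mm.
- gate (a joint): Gate hinge, rad: 0 = shut, 0.75 = stop, fully open. A spring shuts it (about 4 N on the treadle's middle line when shut, 6 N at 0.6). One steel part turning about a 10 mm tube parallel to chute x, at chute y = 62, z = 48 mm: an arm with a blade over the chute, the treadle outside. Pressing the treadle down raises the blade; it clears the panels from 0.42 rad on.
- treadle (a point): Middle of the top of the treadle, a plate 250 mm long (chute x = -300 to -50), 54 wide, 6 thick. Shut, it slopes: 66 mm high on its middle line (chute y = 107), outer edge about 82 (y = 129), inner edge 50. At 0.62 rad it is level, top 36 mm above the table, chute y = 82 to 136 mm. Press it anywhere along its length; a finger can slide along it while the other pushes.
- blade (a point): Middle of the lower edge of the gate's blade, a plate 6 mm thick in chute x, hanging across the chute from y = -26 to +12 mm; when shut this edge is 28 mm above the table. Open, the gate rises up to 0.13 m above the table at chute x = 0: keep the gripper's body behind it (chute x below about -10 mm).
- rack: Wooden rack in the chute, about 0.35 kg, 3 mm play a side. Origin under the middle of its tray, x forwards. Tray 90 mm long, 78 wide, 14 high; on it four upright white panels 40 wide, tops at 42 mm, x = -34 to +34. A low tongue, 36 wide, 9 high, runs back to the push board. Tray and tongue pass under the shut gate, panels and push board do not. Rigid. Starts 70 to 110 mm before the gate.
- push_board (a point): Middle of the rear face of the rack's push board, an upright board 70 mm wide (y), 8 mm thick, from 0 to 54 mm above the chute floor, at the rack's x = -145 mm. Push here, forwards.
- tin: Closed paint tin, 84 mm diameter, 105 mm high, standing; origin at the centre of its underside. Bystander.
- nest_box: Small wooden nest box with a pitched roof, 85 x 96 x 105 mm; origin at the centre of its underside. Bystander.
- jar: Open white ceramic pot, 72 mm diameter, 90 mm high; origin at the centre of its underside. Bystander.
- brush: Paint brush 180 mm long lying on the table along its x; origin at its underside. Bystander.
Mind the look-alikes: they are no part of the job. What is shaped like the rack but yellow is not meant.

How it is judged:
By the outcome, as a careful person would: the job done as asked, in the order asked, and still so for the second after the job is handed in, with the robot touching nothing.
It also fails if it takes over 48 s, if anything falls off the work surface, if the arm or the gripper's body presses on something with over 40 N, if the wrist force passes 120 N, or if a joint passes its speed limit or range.

## Robot

A 7-joint arm with a two-finger parallel gripper is mounted at the origin on the work surface. World frame = base frame: x ahead of the robot, y to its left, z up, the work surface at z = 0. Lengths are in m, angles in rad, forces in N, time in s.
With the tool pointing down it reaches from about 0.425 to 0.925 m from the base axis. Payload 6.8 kg.
Tool frame: the origin (TCP) lies at the very end of the fingers, on their centre line; the grasp point (between the pads) lies 19 mm behind it; z points along the fingers, y is the line along which they close (so a half turn about z gives the same grasp; the last joint's range is limited). The gripper opens to 85 mm and grips with 20 to 120 N. Pads are 22 mm wide; open, the fingers measure 114 mm over their backs; the gripper's body (76 mm by 85 mm) begins 54 mm behind the grasp point. The pads swing forward as they close: fully open they stand 13 mm farther back than shut.
Start: joints at [1.06, 0.477, 0.022, 1.555, -0.011, 1.109, -0.083], TCP at [0.265, -0.621, 0.231] pointing down, gripper open.
Joint ranges: [-2.96, 2.96], [-0.34, 2.1], [-1.41, 1.46], [0.24, 2.44], [-1.37, 4.51], [0.17, 1.92], [-2.96, 2.96]. Speed limits (rad/s): [2.39, 2.39, 3.14, 3.14, 3.14, 3.14, 3.14].

## Interface

Orientations are given as a unit quaternion [w, x, y, z].
In Python, from station import bot gives the robot as it stands.
- The arm moves only by the tool jog_arm, never from a script. Its argument "motion" is a list of rows, each a list of 7 numbers: the turn, a rotation vector about the tool's x, y, z in rad, then the shift along the tool's x, y, z in mm, then the finger opening in mm, from 0 to 85.4. A call has 1 to 10 rows; each row is the pose to reach, as a shift and turn from the pose commanded when the call began, along the tool's axes at that moment; what a row does not reach only later rows make up. A row lasts 1/8 s, in which the tool goes at most 62.5 mm and 10.7 degrees, less where a joint would pass 70% of its speed; a pose out of reach is approached as far as the arm can. A call with a gripper value outside its range is refused whole. The fingers move at their own pace and stop on an object; "grip_force" is the grip in N (left out, the last holds). Time passes only in rows, so rows that repeat a pose let the fingers close. It gives the time, the measured TCP pose, the force, the opening and the grip force at its end, in the units of the state.
- bot.get_obs(): the state, without advancing time (a new reading comes with each control period).
- bot.read_camera(name): name is "scene" or "top"; returns a dict with "pixels" (400x640x3 uint8, red, green, blue), "camera_matrix" (3x3 intrinsics, pixels), "distortion" ([k1, k2, p1, p2, k3] as OpenCV has them; the pictures are not rectified), "T" (4x4, takes a point from camera to world coordinates). Camera axes: x right, y down, z forward; pixel columns grow to the right and rows downward; lengths in m; the calibration is good to about 2 mm. A picture is of the moment at which its call begins. There is no depth.
- bot.hand_in(): hands the job in; it is judged then, once.
Trained networks look in a picture, given as the dict that the camera call returned (one of the last four; its "shot" number tells which), for a name from the list of things; names that differ only in an ending like _2 or _b are one class to them, and where a whole thing is asked for, a point or a joint stands for the part that bears it (a point fixed in the world has none). Each returns a list of dicts, best first, with "score" (0 to 1); they miss things now and then, are a little off and sometimes report something else, mostly with a low value. They report only what shows in the picture. A call takes as long as a camera call. They do not tell look-alikes from the thing itself.
- bot.spot_in(thing, picture): "xy" ([column, row] in pixels, amid what is visible of it).
- bot.tip_of(thing, picture): "xy" ([column, row] in pixels: a listed point, or the origin of a listed thing).
The state is a dict: "t": time; "q": joint angles; "joint_vel": joint speeds; "joint_torque": joint torques, N m; "eef_pos": TCP position; "tool_rot": TCP orientation; "contact_force": force on the tool from outside, world axes, zero at the start; "torque": the same for the moment, N m; "gripper_width": opening from 0.0 (shut) to 1.0 (fully open); "grasp_force": force on a finger pad.
Only numpy, scipy, OpenCV 4.12 (cv2) and the standard library are available. Lean on these libraries where they do the work, as an engineer would, in place of code of your own. Each camera call takes 0.05 s, during which the arm holds its last target. There are 200 camera calls.

## Working session

There is one attempt and no reset: what is moved stays moved. The work goes in short steps, Python scripts to look and compute and a tool call to move; the robot and the scene stay as the last step left them, time stands still between calls to the robot, and variables do not carry over. Pictures are saved under pics/ and viewed, at most 10 in all, crops included, and the job is handed in when it is done.

Besides the shell and the picture viewer there is one more tool, called after ">>>" in YAML: its name, and indented under it one key for each argument. jog_arm: Moves the arm, as the interface text tells. Its arguments: {"type":"object","properties":{"motion":{"type":"array"},"grip_force":{"type":"number"}},"required":["motion"]}

```bash
mkdir -p pics; ls
cat > h.py <<'E'
import numpy as np, cv2
from station import bot
def ray(p,xy):
    K=np.array(p["camera_matrix"]);D=np.array(p["distortion"]);T=np.array(p["T"])
    u=cv2.undistortPoints(np.array([[xy]],float),K,D)[0,0]
    d=T[:3,:3]@np.array([u[0],u[1],1]);return T[:3,3],d/np.linalg.norm(d)
def atz(p,xy,z):
    o,d=ray(p,xy);return o+d*(z-o[2])/d[2]
def proj(p,X):
    T=np.linalg.inv(np.array(p["T"]));r=cv2.Rodrigues(T[:3,:3])[0]
    return cv2.projectPoints(np.array(X,float).reshape(-1,1,3),r,T[:3,3],np.array(p["camera_matrix"]),np.array(p["distortion"]))[0][:,0]
E
python3 - <<'E'
from h import *
for c in("scene","top"):
    p=bot.read_camera(c);cv2.imwrite(f"pics/{c}0.png",p["pixels"][...,::-1]);print(c,np.array(p["T"]).round(3).tolist())
    for n in["chute","treadle","blade","rack","push_board","tin","nest_box","jar","brush"]:
        for r in bot.tip_of(n,p)[:3]: print(n,np.round(r["xy"],1),round(r["score"],2),atz(p,r["xy"],{"treadle":.066,"blade":.028,"push_board":.033,"rack":.006}.get(n,0)).round(3))
o=bot.get_obs();print(o["eef_pos"],o["tool_rot"],o["t"])
E
```

```text
pics
scene [[0.519, 0.548, -0.657, 1.579], [0.855, -0.352, 0.381, -0.592], [-0.022, -0.759, -0.651, 1.057], [0.0, 0.0, 0.0, 1.0]]
chute [363.5 196.4] 0.82 [0.593 0.139 0.   ]
treadle [298.8 185.2] 0.88 [ 0.503 -0.045  0.066]
blade [366.  188.5] 0.79 [0.592 0.148 0.028]
rack [439.5 238.5] 0.9 [0.871 0.213 0.006]
rack [331.7 151.5] 0.83 [0.337 0.18  0.006]
rack [342.3 201. ] 0.73 [0.581 0.066 0.006]
push_board [411.8 203.3] 0.89 [0.73  0.222 0.033]
push_board [372.1 154.9] 0.72 [0.461 0.266 0.033]
push_board [247.9 156. ] 0.61 [ 0.233 -0.097  0.033]
tin [192.6 279.7] 0.83 [ 0.628 -0.451  0.   ]
nest_box [355.9 253.2] 0.55 [ 0.784 -0.02   0.   ]
jar [383.9 134. ] 0.77 [0.341 0.408 0.   ]
brush [169.5 235.9] 0.53 [ 0.429 -0.45   0.   ]
top [[-0.017, -0.998, 0.061, 0.496], [-1.0, 0.017, -0.0, 0.004], [-0.001, -0.061, -0.998, 1.717], [0.0, 0.0, 0.0, 1.0]]
treadle [322.5 224.8] 0.8 [ 0.492 -0.033  0.066]
treadle [271.3 197.5] 0.37 [0.592 0.147 0.066]
blade [270.5 198.1] 0.9 [0.592 0.153 0.028]
rack [297.  194.6] 0.91 [0.605 0.058 0.006]
rack [257.8 131. ] 0.86 [0.844 0.2   0.006]
rack [260.  265.7] 0.78 [0.347 0.196 0.006]
push_board [241.  239.1] 0.84 [0.446 0.261 0.033]
push_board [248.4 161.2] 0.69 [0.728 0.232 0.033]
push_board [342.5 294.9] 0.62 [ 0.241 -0.101  0.033]
tin [433.6 188.4] 0.8 [ 0.62  -0.447  0.   ]
nest_box [315.8 152.4] 0.64 [ 0.761 -0.015  0.   ]
jar [201.1 266.6] 0.77 [0.347 0.412 0.   ]
jar [295.7 197. ] 0.33 [0.596 0.063 0.   ]
brush [435.  235.8] 0.59 [ 0.445 -0.446  0.   ]
[ 0.26463118 -0.6209778   0.2312997 ] [1.05218508e-05 9.79786175e-01 2.00047624e-01 1.54609700e-05] 1.0
```

View pics/top0.png

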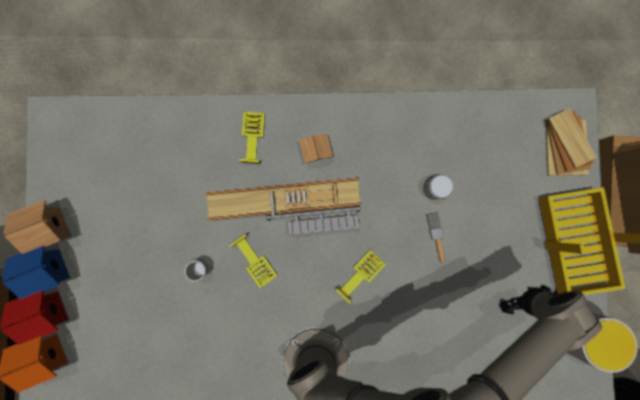

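View pics/scene0.png

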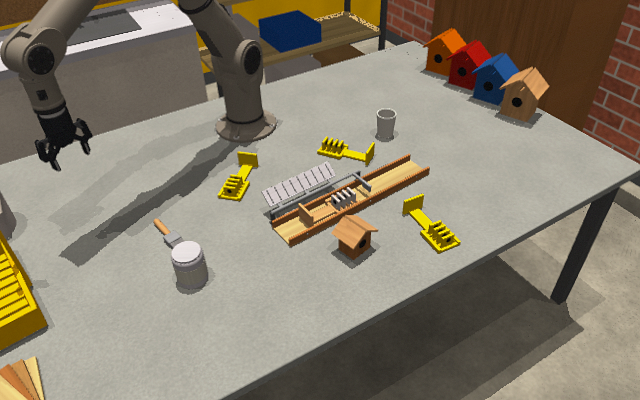

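Four rack-shaped things show in the top view. Three are yellow look-alikes, at (252,135), (252,262) and (360,275). The natural-wood one in the chute at (297,195) is the one meant, because it sits in the chute with its panels before the gate at (271,198). Next I fit the chute pose and confirm the rack in one crop.

```bash
cat > fit.py <<'E'
from h import *
from scipy.optimize import differential_evolution as de
def W(pose,P):
    x,y,t=pose;P=np.atleast_2d(np.array(P,float))/1000;c,s=np.cos(t),np.sin(t)
    return np.c_[x+c*P[:,0]-s*P[:,1],y+s*P[:,0]+c*P[:,1],P[:,2]]
L=[((-320,50,30),(240,50,30)),((-320,-50,30),(240,-50,30)),((-320,-50,30),(-320,-42,30)),((240,-50,30),(240,50,6)),((-320,-50,0),(-320,50,0)),((-320,-50,0),(240,-50,0)),((240,-42,6),(240,42,6)),((-320,-42,6),(-320,42,6)),((30,42,30),(240,42,30)),((-320,-42,30),(240,-42,30))]
def samp(L,n=60): return np.vstack([np.linspace(a,b,n) for a,b in L])
def grad(p):
    g=cv2.GaussianBlur(cv2.cvtColor(p["pixels"],cv2.COLOR_RGB2LAB).astype(np.float32),(0,0),.8)
    m=sum(np.hypot(cv2.Sobel(g[...,i],-1,1,0),cv2.Sobel(g[...,i],-1,0,1)) for i in range(3))
    return np.minimum(m,np.percentile(m,98))
E
python3 - <<'E'
from fit import *
ps=[bot.read_camera(c) for c in("scene","top")];G=[grad(p) for p in ps];S=samp(L)
def val(g,p,X):
    q=proj(p,X).astype(np.float32);return cv2.remap(g,q[:,:1],q[:,1:],1).mean()/g.std()
f=lambda v:-sum(val(g,p,W(v,S)) for g,p in zip(G,ps))
r=de(f,[(.56,.63),(.11,.18),(1.55,1.75)],seed=1);print(r.x,r.fun)
for i in 0,1:
    r1=de(lambda v:-val(G[i],ps[i],W(v,S)),[(.56,.63),(.11,.18),(1.55,1.75)],seed=1);print(i,r1.x,r1.fun)
v=r.x
# rack x
c,s=np.cos(v[2]),np.sin(v[2])
for p in ps:
    for n,z in(("rack",.006),("push_board",.033),("blade",.028),("treadle",.066)):
        for q in bot.tip_of(n,p)[:4]:
            d=atz(p,q["xy"],z)[:2]-v[:2];print(n,(1000*np.array([c*d[0]+s*d[1],-s*d[0]+c*d[1]])).round(),round(q["score"],2))
ims=[]
for p,(x,y,w,h) in zip(ps,((255,145,190,110),(195,165,190,80))):
    k=4;im=cv2.resize(p["pixels"][y:y+h,x:x+w,::-1],None,fx=k,fy=k,interpolation=cv2.INTER_CUBIC)
    TL=[((-300,129,82),(-50,129,82)),((-3,-26,28),(-3,12,28)),((-300,85,50),(-50,85,50))]
    for n,(a,b) in enumerate(L+TL):
        q=((proj(p,W(v,[a,b]))-[x,y])*k+k/2).astype(int);cv2.line(im,q[0].tolist(),q[1].tolist(),(0,0,255) if n<len(L) else (255,0,0),1)
    ims.append(im)
cv2.imwrite("pics/fit.png",np.vstack([cv2.resize(i,None,fx=.79,fy=.76) for i in ims]))
E
```

```text
[0.58772275 0.1487774  1.64915667] -6.526537895202637
0 [0.58723022 0.14924272 1.65098887] -3.5252420902252197
1 [0.58779034 0.14836524 1.65200534] -3.010366439819336
rack [  40. -283.] 0.94
rack [-347.  260.] 0.85
rack [ 47. 254.] 0.69
rack [-86.   1.] 0.55
push_board [-240.   14.] 0.95
push_board [-224.  372.] 0.89
push_board [125. 118.] 0.78
push_board [  59. -151.] 0.67
blade [ 10. -10.] 0.67
treadle [-179.   95.] 0.62
treadle [-60. -59.] 0.22
rack [  47. -269.] 0.96
rack [-95.  -3.] 0.73
rack [ 66. 234.] 0.64
rack [-340.  276.] 0.6
push_board [130. 131.] 0.95
push_board [-235.    1.] 0.93
push_board [  72. -144.] 0.85
push_board [-231.  370.] 0.65
blade [10. -9.] 0.7
treadle [-172.  118.] 0.91
```

View pics/fit.png

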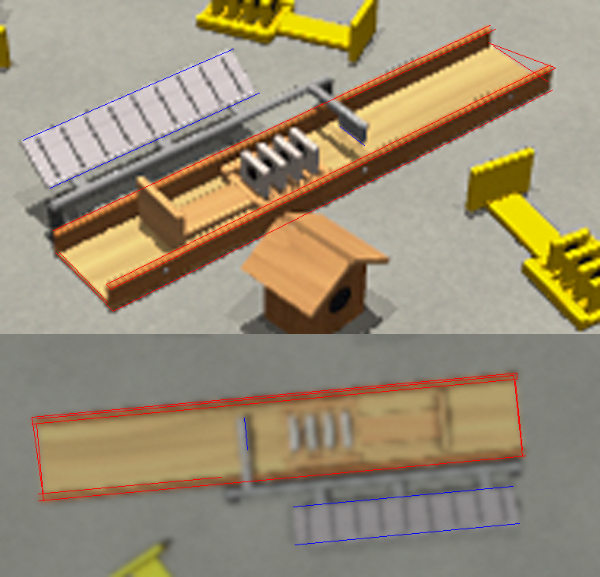

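The fit lies on the edges in both views. The crop confirms that the wooden rack is in the chute with its origin at about x = -90, which puts the push board's rear face at about -235. The gate blade is ahead of it. I'll place the hand with tool x along chute +x, so one finger is behind the push board and the other is over the treadle.

```bash
cat >> fit.py <<'E'
from scipy.spatial.transform import Rotation as R
V=(.5877,.1487,1.650)
def where():
    o=bot.get_obs();q=np.array(o["tool_rot"]);M=R.from_quat(q[[1,2,3,0]]);d=np.array(o["eef_pos"])-[V[0],V[1],0]
    C=R.from_euler('z',V[2]);return o,M,C.inv().apply(d)*1000,C
def rel(xyz):
    o,M,p,C=where();G=C*R.from_matrix(np.diag([1,-1,-1.]))
    print("t",o["t"],"chute",p.round(1),"F",np.round(C.inv().apply(o["contact_force"]),1),"w",o["gripper_width"])
    print("turn",(M.inv()*G).as_rotvec().round(3),"shift",M.inv().apply(C.apply(np.array(xyz)-p)).round(1))
E
python3 -c "
from fit import *
rel([-262,57,200])"
```

```text
t 1.5 chute [-741.7  383.   231.3] F [ 0.4  0.7 -0.3] w 0.9997315128176972
turn [ 0.     0.    -1.247] shift [ 461.6 -351.2   31.3]
```

>>> jog_arm:
  motion:
    - [0, 0, -0.125, 46, -35, 3, 85]
    - [0, 0, -0.25, 92, -70, 6, 85]
    - [0, 0, -0.374, 138, -105, 9, 85]
    - [0, 0, -0.5, 185, -140, 12, 85]
    - [0, 0, -0.624, 231, -176, 15, 85]
    - [0, 0, -0.748, 277, -211, 18, 85]
    - [0, 0, -0.873, 323, -246, 21, 85]
    - [0, 0, -0.998, 369, -281, 25, 85]
    - [0, 0, -1.122, 415, -316, 28, 85]
    - [0, 0, -1.247, 462, -351, 31, 85]

```text
t: 2.75
eef_pos: [0.5529, -0.1156, 0.2005]
tool_rot: [0.0, 0.677, 0.736, 0.0]
contact_force: [1.6, -0.8, 0.0]
gripper_width: 1.002
grasp_force: 0.0
```

```bash
python3 -c "
from fit import *
rel([-262,57,110])"
```

```text
t 2.75 chute [-260.7   55.6  200.5] F [-0.9 -1.5  0. ] w 1.0015949082637203
turn [0.001 0.001 0.003] shift [-1.2 -1.4 90.5]
```

>>> jog_arm:
  motion:
    - [0, 0, 0, 0, -1, 30, 85]
    - [0, 0, 0, -1, -1, 70, 85]
    - [0, 0, 0, -1, -1, 105, 85]
    - [0, 0, 0, -1, -1, 115, 85]
    - [0, 0, 0, -1, -1, 115, 85]

```text
t: 3.38
eef_pos: [0.5513, -0.118, 0.0855]
tool_rot: [-0.0, 0.679, 0.734, -0.0]
contact_force: [-0.4, -0.3, -0.6]
gripper_width: 0.995
grasp_force: 0.0
```

```bash
python3 -c "
from fit import *
rel([-262,57,60])
p=bot.read_camera('scene')
cv2.imwrite('pics/near.png',cv2.resize(p['pixels'][110:250,220:410,::-1],None,fx=4,fy=4,interpolation=cv2.INTER_CUBIC))"
```

```text
t 3.375 chute [-263.    57.4   85.5] F [-0.3  0.4 -0.6] w 0.9945620905664684
turn [-0. -0. -0.] shift [ 1.   0.4 25.5]
```

View pics/near.png

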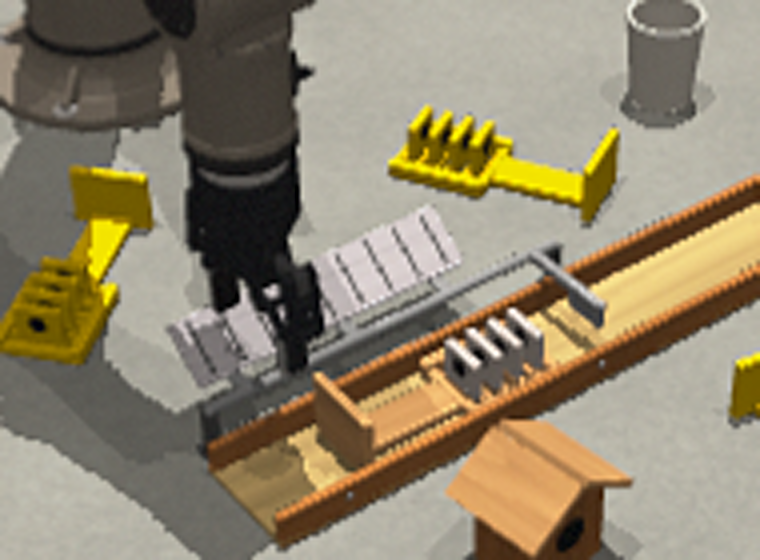

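The push finger's tip is at about (292,368) in the crop, behind the push board at (345,420). The other finger is over the treadle. Now I press.

>>> jog_arm:
  motion:
    - [0, 0, 0, 1, 0, 12, 85]
    - [0, 0, 0, 1, 0, 22, 85]
    - [0, 0, 0, 1, 0, 32, 85]
    - [0, 0, 0, 1, 0, 42, 85]
    - [0, 0, 0, 1, 0, 42, 85]

```text
t: 4.05
eef_pos: [0.5512, -0.1171, 0.0428]
tool_rot: [-0.0, 0.679, 0.735, -0.0]
contact_force: [-0.1, -0.7, 3.8]
gripper_width: 0.996
grasp_force: 1.5
```

```bash
python3 -c "
from fit import *
rel([-262,57,24])
p=bot.read_camera('scene')
print(proj(p,W(V,[[-262,8,43],[-262,8,56]])))
cv2.imwrite('pics/near2.png',cv2.resize(p['pixels'][110:250,220:410,::-1],None,fx=4,fy=4,interpolation=cv2.INTER_CUBIC))"
```

```text
t 4.05 chute [-262.1   57.4   42.8] F [-0.7  0.1  3.8] w 0.9960896869699193
turn [-0. -0. -0.] shift [ 0.1  0.4 18.8]
[[295.12022342 216.8523085 ]
 [294.87508795 213.61746846]]
```

View pics/near2.png

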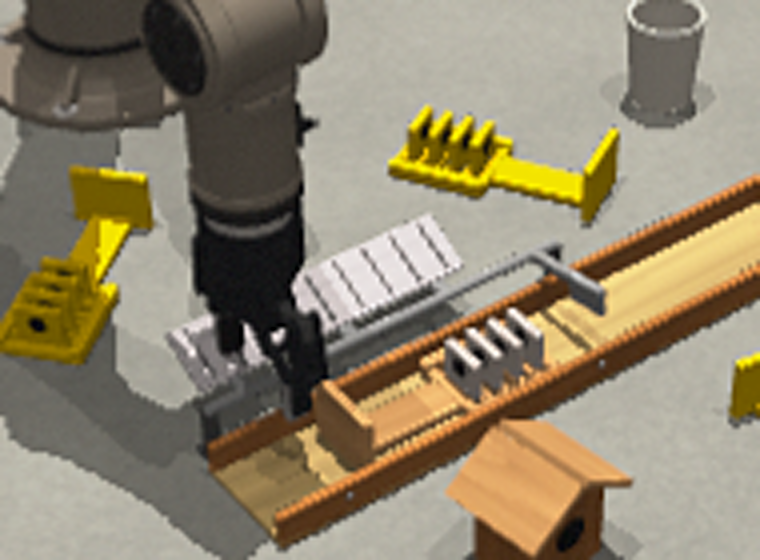

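>>> jog_arm:
  motion:
    - [0, 0, 0, 0, 0, 8, 85]
    - [0, 0, 0, 0, 0, 15, 85]
    - [0, 0, 0, 0, 0, 19, 85]
    - [0, 0, 0, 0, 0, 19, 85]

```text
t: 4.6
eef_pos: [0.5526, -0.1171, 0.0252]
tool_rot: [0.001, 0.679, 0.734, 0.001]
contact_force: [1.3, -0.4, 6.2]
gripper_width: 0.996
grasp_force: 3.0
```

```bash
python3 -c "
from fit import *
rel([-95,57,24])
p=bot.read_camera('scene')
cv2.imwrite('pics/near3.png',cv2.resize(p['pixels'][110:250,220:410,::-1],None,fx=4,fy=4,interpolation=cv2.INTER_CUBIC))"
```

```text
t 4.6 chute [-262.2   56.    25.2] F [-0.4 -1.2  6.2] w 0.9959759337735289
turn [ 0.003  0.    -0.   ] shift [167.2  -1.    1.1]
```

View pics/near3.png

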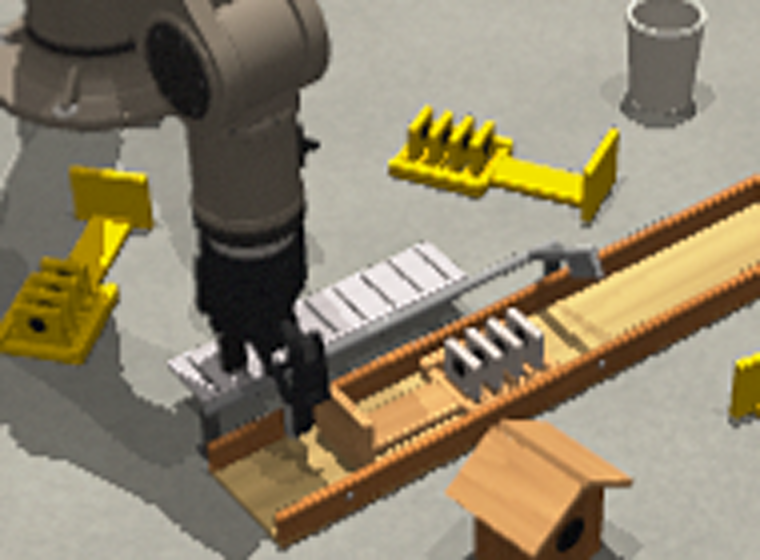

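The gate is open: the blade is lifted at (590,262), the finger is behind the board at (300,425), and the treadle is nearly level. Now I push.

>>> jog_arm:
  motion:
    - [0, 0, 0, 5, 0, 1, 85]
    - [0, 0, 0, 10, 0, 1, 85]
    - [0, 0, 0, 15, 0, 1, 85]
    - [0, 0, 0, 20, 0, 1, 85]
    - [0, 0, 0, 27, 0, 1, 85]
    - [0, 0, 0, 35, 0, 1, 85]
    - [0, 0, 0, 43, 0, 1, 85]
    - [0, 0, 0, 50, 0, 1, 85]
    - [0, 0, 0, 55, 0, 1, 85]
    - [0, 0, 0, 55, 0, 1, 85]

```text
t: 5.9
eef_pos: [0.5476, -0.0638, 0.0243]
tool_rot: [0.001, 0.679, 0.734, -0.0]
contact_force: [0.4, -2.9, 6.2]
gripper_width: 0.999
grasp_force: 3.4
```

```bash
python3 -c "
from fit import *
rel([-81,57,24])
p=bot.read_camera('scene')
cv2.imwrite('pics/near4.png',cv2.resize(p['pixels'][110:250,220:410,::-1],None,fx=4,fy=4,interpolation=cv2.INTER_CUBIC))"
```

```text
t 5.9 chute [-208.7   56.8   24.3] F [-3.  -0.2  6.2] w 0.998948637880795
turn [ 0.002  0.002 -0.001] shift [127.7  -0.4  -0. ]
```

View pics/near4.png

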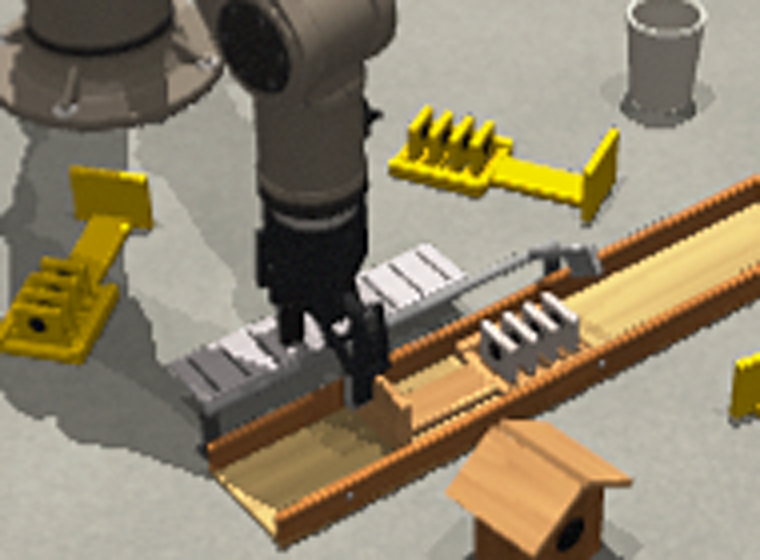

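The rack slides along with the gate held open: the panels are at (530,340), with the blade above them and ahead. I continue for another 128 mm.

>>> jog_arm:
  motion:
    - [0, 0, 0, 5, 0, 0, 85]
    - [0, 0, 0, 12, 0, 0, 85]
    - [0, 0, 0, 20, 0, 0, 85]
    - [0, 0, 0, 28, 0, 0, 85]
    - [0, 0, 0, 36, 0, 0, 85]
    - [0, 0, 0, 44, 0, 0, 85]
    - [0, 0, 0, 52, 0, 0, 85]
    - [0, 0, 0, 58, 0, 0, 85]
    - [0, 0, 0, 62, 0, 0, 85]
    - [0, 0, 0, 62, 0, 0, 85]

```text
t: 7.2
eef_pos: [0.5428, -0.0023, 0.0242]
tool_rot: [0.001, 0.679, 0.734, -0.0]
contact_force: [0.4, -4.3, 7.0]
gripper_width: 0.993
grasp_force: 3.6
```

```bash
python3 -c "
from fit import *
rel([-81,57,24])"
```

```text
t 7.2 chute [-147.    56.7   24.2] F [-4.4 -0.1  7. ] w 0.9925338029235173
turn [ 0.001  0.002 -0.001] shift [66.  -0.4  0.1]
```

>>> jog_arm:
  motion:
    - [0, 0, 0, 5, 0, 0, 85]
    - [0, 0, 0, 12, 0, 0, 85]
    - [0, 0, 0, 20, 0, 0, 85]
    - [0, 0, 0, 28, 0, 0, 85]
    - [0, 0, 0, 36, 0, 0, 85]
    - [0, 0, 0, 44, 0, 0, 85]
    - [0, 0, 0, 52, 0, 0, 85]
    - [0, 0, 0, 60, 0, 0, 85]
    - [0, 0, 0, 65, 0, 0, 85]
    - [0, 0, 0, 65, 0, 0, 85]

```text
t: 8.45
eef_pos: [0.5377, 0.0626, 0.0242]
tool_rot: [0.001, 0.679, 0.734, -0.0]
contact_force: [-0.1, -4.9, 7.7]
gripper_width: 0.996
grasp_force: 3.7
```

```bash
python3 -c "
from fit import *
rel([-90,57,24])
p=bot.read_camera('scene')
cv2.imwrite('pics/near5.png',cv2.resize(p['pixels'][110:250,220:410,::-1],None,fx=4,fy=4,interpolation=cv2.INTER_CUBIC))"
```

```text
t 8.45 chute [-81.8  56.6  24.2] F [-4.9  0.5  7.7] w 0.9959966123462035
turn [ 0.001  0.002 -0.001] shift [-8.2 -0.3  0.2]
```

View pics/near5.png

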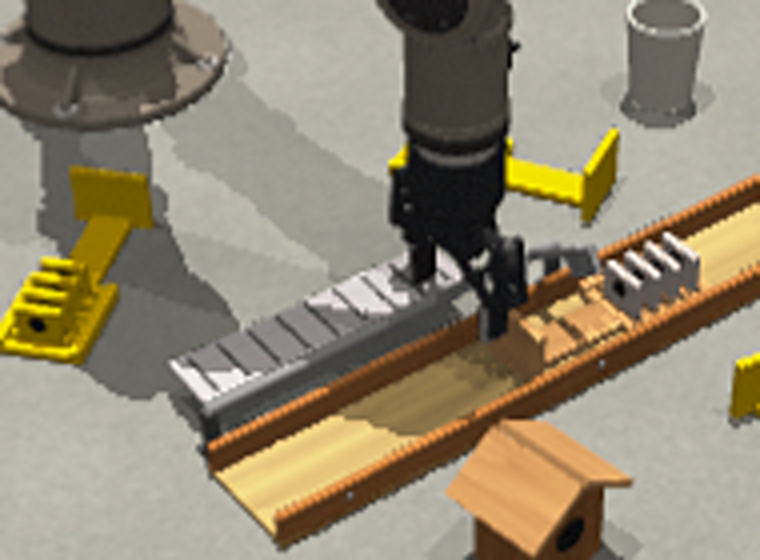

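The panels are at (655,275), past the blade at (580,258). The push board, at (525,340), is still on the entry side. I'll check this numerically before letting go.

```bash
python3 -c "
from fit import *
p=bot.read_camera('scene')
for r in 60,70,80: print(r,((proj(p,W(V,[[r-34,-20,48],[r+34,-20,48],[r-137,-35,60],[0,-26,28]]))-[220,110])*4).round().tolist())
for q in bot.tip_of('push_board',p)[:4]: print(q['score'],(atz(p,q['xy'],.033)-[V[0],V[1],0])@np.array([np.cos(V[2]),np.sin(V[2]),0]))"
```

```text
60 [[623.0, 291.0], [688.0, 259.0], [534.0, 341.0], [602.0, 328.0]]
70 [[633.0, 287.0], [697.0, 254.0], [544.0, 336.0], [602.0, 328.0]]
80 [[643.0, 282.0], [706.0, 250.0], [554.0, 331.0], [602.0, 328.0]]
0.81 -0.07025898416208852
0.6 0.1288162186097492
```

The rack is at about +71 mm: the rear panel's edge is at about +37 and the board at about -67. I'll back off, then lift gently.

>>> jog_arm:
  motion:
    - [0, 0, 0, -5, 0, 0, 85]
    - [0, 0, 0, -12, 0, 0, 85]
    - [0, 0, 0, -15, 0, 0, 85]
    - [0, 0, 0, -15, 0, -8, 85]
    - [0, 0, 0, -15, 0, -18, 85]
    - [0, 0, 0, -15, 0, -28, 85]
    - [0, 0, 0, -15, 0, -40, 85]
    - [0, 0, 0, -15, 0, -60, 85]
    - [0, 0, 0, -15, 0, -100, 85]
    - [0, 0, 0, -15, 0, -150, 85]

```text
t: 9.85
eef_pos: [0.5364, 0.0487, 0.1739]
tool_rot: [-0.001, 0.679, 0.734, -0.001]
contact_force: [1.1, 0.5, 1.1]
gripper_width: 0.997
grasp_force: 0.0
```

>>> jog_arm:
  motion:
    - [0, 0, 0, -30, 0, -40, 85]
    - [0, 0, 0, -70, 0, -60, 85]
    - [0, 0, 0, -120, 0, -60, 85]
    - [0, 0, 0, -120, 0, -60, 85]
    - [0, 0, 0, -120, 0, -60, 85]
    - [0, 0, 0, -120, 0, -60, 85]

```text
t: 10.6
eef_pos: [0.547, -0.0687, 0.2332]
tool_rot: [-0.0, 0.678, 0.735, -0.0]
contact_force: [1.0, -0.3, -0.4]
gripper_width: 0.995
grasp_force: 0.0
```

```bash
python3 -c "
from fit import *
rel([-90,57,24])
p=bot.read_camera('scene')
cv2.imwrite('pics/end.png',cv2.resize(p['pixels'][110:260,220:420,::-1],None,fx=4,fy=4,interpolation=cv2.INTER_CUBIC))"
```

```text
t 10.6 chute [-213.5   57.8  233.2] F [-0.4 -0.9 -0.4] w 0.9954058159062734
turn [-0.001 -0.001  0.002] shift [123.4   1.2 209.3]
```

View pics/end.png

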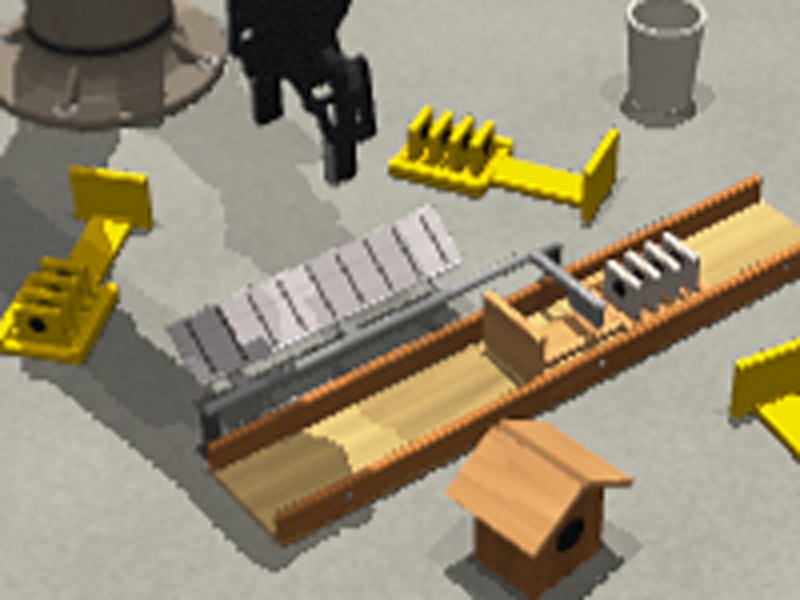

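The gate is shut at (580,290), between the push board at (515,335) and the panels at (655,275). The hand is clear of everything and the bystanders haven't moved.

```bash
python3 -c "
from station import bot
print(bot.hand_in())"
```

```text
the job is handed in; nothing more can be done
None
```

The job is done and handed in at about 10.6 s: the rack's panels are past the gate, the gate has dropped shut between them and the push board, and the hand is clear.

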